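# Lift the garlic over the cake tin with the kitchen tongs

## Task

Grip the kitchen tongs, close them on the garlic bulb and lift it, then hold it in the tongs over the middle of the round dark cake tin, clear above the rim. Touch the garlic only with the tongs, and leave the cake tin and the other things where they are. Finish while still holding the garlic up there, keeping still: nothing is put down or let go.

Things in the scene. Friction and masses are not known exactly. Their poses are not given: they have to be found in the camera images.
- tongs: Sprung steel kitchen tongs (125 g) lying flat, 245 mm long; the arms lie side by side and close horizontally. Origin: underside, on the centre line midway between the black grips, near the balance point. x along the centre line to the red heads, y to the left arm, z up. Pivot at x = -80 mm, hanging loop to -110 mm. Lifted level, the grip must keep squeezing against the spring.
- tongs_grip (a point): On the centre line midway between the two black rubber grips, 11.5 mm above the underside. Axes as tongs. Grips: 56 mm long in x, from 1 to 22 mm above the underside, 60 mm over their outer faces when untouched. Pinch them across y. About 6 N on each starts to close them, 8 N at 44 mm width; the tongs spring open again as the pinch widens.
- tongs_mouth (a point): On the centre line midway between the two cupped red heads, 115 mm in x from the grip point, 16.5 mm above the underside. Axes as tongs. Heads: 38 mm long in x, from 1 to 32 mm above the underside. Gap at their middle 99 mm untouched (front ends 94 mm), 60 mm (front ends 51 mm) when the grips are 44 mm wide outside; each mm off the grip width takes about 2.4 mm off the gap.
- tongs_left (a joint): Closing angle of the left tong arm about the pivot (rad): 0 fully open, 0.10 grips parallel (44 mm outside), 0.20 the limit. The right arm always has the same angle.
- garlic: Whitish garlic bulb with a short stalk, about 60 x 57 mm wide and 58 mm high, 30 to 55 g, standing on the counter; hard and rigid. Origin: centre of its underside, z up through the stalk.
- garlic_mid (a point): Point inside the garlic bulb on its axis, 28 mm above its underside, near its widest level.
- pan: Dark round cake tin without handles, open on top, 140 mm across the rim, 50 mm high, standing loose on the counter. Origin: centre of its underside, z up.
- lemon: Yellow lemon, 76 x 56 x 55 mm, bystander. Origin: centre of its underside.
- pencil: Yellow pencil, 150 mm long, bystander lying at the back. Origin: centre of its underside.
- cutter: Round tin biscuit cutter with a wire handle, 64 mm across, 55 mm high, bystander. Origin: centre of its underside.
- ring: Brass-coloured jar ring, 70 mm across, 15 mm high, bystander. Origin: centre of its underside.
- peg: Small wooden clothes peg, 66 x 57 x 10 mm as it lies, bystander. Origin: centre of its underside.
- pen: Blue and white pen, 153 mm long, 12 mm thick, bystander lying along the counter's front edge. Origin: centre of its underside.
- grinder_top (a point): Obstacle: centre of the top of the space taken by the grey iron food grinder clamped to the counter's front edge at the robot's right. The grinder never moves from there; it reaches at most 105 mm to either side of this point in x, 120 mm in y, and all the way down. Move above or clear of it.
Not all that is in view belongs to the job. Leave any turquoise look-alike of the garlic alone.

How it is judged:
On the way:
1. the garlic is lifted off the counter in the tongs, not yet over the cake tin (height (world z) of garlic_mid above 0.045 m and contact force between tongs and garlic above 0.5 N and contact force between the fingers and tongs above 2 N and horizontal distance between garlic_mid and pan above 0.05 m), for 0.2 s.
At the end, for the whole second after the job is handed in: Garlic mid point over 90 mm above the counter, within 40 mm of the tin's axis, under 30 mm/s, carried by the tongs (over 0.5 N) that the fingers grip (over 2 N); robot and tin do not touch the garlic, tin does not touch the tongs; tin upright, within 30 mm of its start (height (world z) of garlic_mid above 0.09 m and horizontal distance between garlic_mid and pan below 0.04 m and contact force between tongs and garlic above 0.5 N and contact force between the fingers and tongs above 2 N and contact force between each of the arm, the fingers, pan and garlic below 0.05 N and contact force between pan and tongs below 0.05 N and linear speed of garlic below 0.03 m/s and angle between pan's own z axis and vertical below 0.1 rad and height (world z) of pan below 0.01 m and distance of pan from where it was at the start of the episode below 0.03 m); the arm keeps its last pose, push and grip.
It fails at once if the robot touches the garlic other than with the tongs (contact force between any of the fingers, the arm and garlic above 0.3 N).
It fails at once if the cake tin is shifted by more than 30 mm (distance of pan from where it was at the start of the episode above 0.03 m).
It fails at once if a bystander is moved by more than 30 mm (distance of any of lemon, pencil, cutter, ring, peg, pen from where it was at the start of the episode above 0.03 m).
It also fails if it takes over 48 s, if anything falls off the work surface, if the arm or the gripper's body presses on something with over 40 N, if the wrist force passes 120 N, or if a joint passes its speed limit or range.

## Robot

A 6-joint arm with a two-finger parallel gripper is mounted at the origin on a cart in front of the work surface, level with it; the furniture and walls round the work are solid. World frame = base frame: x ahead of the robot, y to its left, z up, the work surface at z = 0. Lengths are in m, angles in rad, forces in N, time in s.
With the tool pointing down it reaches from about 0.375 to 0.975 m from the base axis. Payload 3.8 kg.
Tool frame: the origin (TCP) lies midway between the tips of the shut fingers; the grasp point (between the pads) lies 19 mm behind it; z points along the fingers, y is the line along which they close (so a half turn about z gives the same grasp; the last joint's range is limited). The gripper opens to 85 mm and grips with 20 to 120 N. Pads are 22 mm wide; open, the fingers measure 114 mm over their backs; the gripper's body (76 mm by 85 mm) begins 54 mm behind the grasp point. The pads swing forward as they close: fully open they stand 13 mm farther back than shut.
Start: joints at [1.277, 0.264, 1.604, -0, 1.274, -0.037], TCP at [0.171, 0.653, 0.231] pointing down, gripper open.
Joint ranges: [-2.63, 2.63], [-0.94, 2.18], [0.31, 2.57], [-1.31, 4.45], [0, 2.66], [-2.55, 2.55]. Speed limits (rad/s): [2.57, 2.57, 3.14, 3.14, 3.14, 3.14].

## Interface

Orientations are given as a rotation vector (axis times angle).
In Python, from workcell import bot, cams gives the robot as it stands.
- The arm moves only by the tool play_rows, never from a script. Its argument "rows" is a list of rows, each a list of 2 entries, a list of its own where there are three numbers: the shift along the tool's x, y, z scaled (see below), then the turn, a rotation vector about the tool's x, y, z scaled (see below). A call has 1 to 20 rows; each row is the pose to reach, as a shift and turn from the pose commanded when the call began, along the tool's axes at that moment; what a row does not reach only later rows make up. The controller multiplies each number of a shift by 250 mm and each number of a turn by 45 degrees. A row lasts 1/12 s, in which the tool goes at most 41.7 mm and 7.16 degrees, less where a joint would pass 70% of its speed; a pose out of reach is approached as far as the arm can. A call with a number of a shift or a turn outside -1 to 1 is refused whole. A call with a gripper value outside its range is refused whole. "claw" is the opening, from -1 (shut) to 1 (fully open), set as the call begins (left out, the last holds). The fingers move at their own pace and stop on an object; "newtons" is the grip in N (left out, the last holds). Time passes only in rows, so rows that repeat a pose let the fingers close. It gives the time, the measured TCP pose, the force, the opening and the grip force at its end, in the units of the state.
- bot.read_state(): the state, without advancing time (a new reading comes with each control period).
- cams.read_camera(name): name is "side" or "top" or "wrist"; returns a dict with "image" (384x512x3 uint8, red, green, blue), "K" (3x3 intrinsics, pixels), "T" (4x4, takes a point from camera to world coordinates); the wrist camera has in their place "mount" (4x4, takes a point from camera to tool coordinates, whose origin is the TCP and whose axes are the flange's). Camera axes: x right, y down, z forward; pixel columns grow to the right and rows downward; lengths in m; the calibration is good to about 2 mm. A picture is of the moment at which its call begins: read the wrist's pose just before it. There is no depth.
- bot.finish_job(): hands the job in; it is judged then, once.
The state is a dict: "time": time; "q": joint angles; "joint_vel": joint speeds; "joint_torque": joint torques, N m; "tool_pos": TCP position; "tcp_rot": TCP orientation; "wrist_force": force on the tool from outside, world axes, zero at the start; "torque": the same for the moment, N m; "width": opening from 0.0 (shut) to 1.0 (fully open); "grip_force": force on a finger pad.
Only numpy, scipy, OpenCV 4.12 (cv2) and the standard library are available. Lean on these libraries where they do the work, as an engineer would, in place of code of your own. Each camera call takes 0.05 s, during which the arm holds its last target. There are 200 camera calls.

## Working session

There is one attempt and no reset: what is moved stays moved. The work goes in short steps, Python scripts to look and compute and a tool call to move; the robot and the scene stay as the last step left them, time stands still between calls to the robot, and variables do not carry over. Pictures are saved under pics/ and viewed, at most 11 in all, crops included, and the job is handed in when it is done.

Besides the shell and the picture viewer there is one more tool, called after "Request:" as name([rows], argument=value, ...), one row to a line, values as JSON. play_rows: Moves the arm, as the interface text tells. Its arguments: {"type":"object","properties":{"rows":{"type":"array","items":{"type":"array"}},"claw":{"type":"number"},"newtons":{"type":"number"}},"required":["rows"]}

```bash
mkdir -p pics; ls; cat > h.py <<'E'
import numpy as np,cv2
from scipy.spatial.transform import Rotation as R
from workcell import bot,cams
def pix2w(c,u,v,z):
    d=c["T"][:3,:3]@np.linalg.inv(c["K"])@np.array([u,v,1.]);o=c["T"][:3,3]
    return o+d*(z-o[2])/d[2]
def w2pix(c,p):
    q=np.linalg.inv(c["T"])@np.append(p,1);q=c["K"]@q[:3];return q[:2]/q[2]
E
python3 - <<'E'
from h import *
for n in ["top","side"]:
    c=cams.read_camera(n);np.savez(n+"0.npz",**c)
    cv2.imwrite(f"pics/{n}0.png",cv2.resize(c["image"][:,:,::-1],(800,600),interpolation=cv2.INTER_CUBIC))
    print(n,c["K"].round(1).tolist(),c["T"].round(3).tolist())
s=bot.read_state();print(s["tool_pos"],s["tcp_rot"],s["width"])
E
```

```text
pics
top [[403.6, 0.0, 259.8], [0.0, 403.6, 188.1], [0.0, 0.0, 1.0]] [[-0.359, -0.847, 0.392, -0.053], [-0.933, 0.328, -0.147, 0.181], [-0.004, -0.419, -0.908, 1.489], [0.0, 0.0, 0.0, 1.0]]
side [[484.4, 0.0, 253.9], [0.0, 484.4, 197.0], [0.0, 0.0, 1.0]] [[-0.161, -0.436, 0.885, -0.891], [-0.987, 0.057, -0.152, 0.23], [0.016, -0.898, -0.439, 0.907], [0.0, 0.0, 0.0, 1.0]]
[0.17126352 0.65223699 0.23006118] [-0.40222939 -3.11539668  0.0031705 ] 0.996214426850275
```

View pics/top0.png

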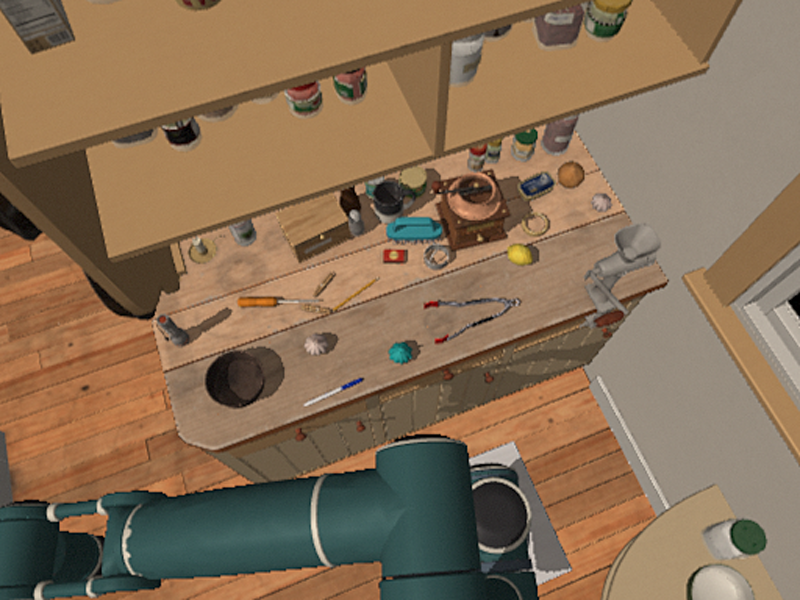

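View pics/side0.png

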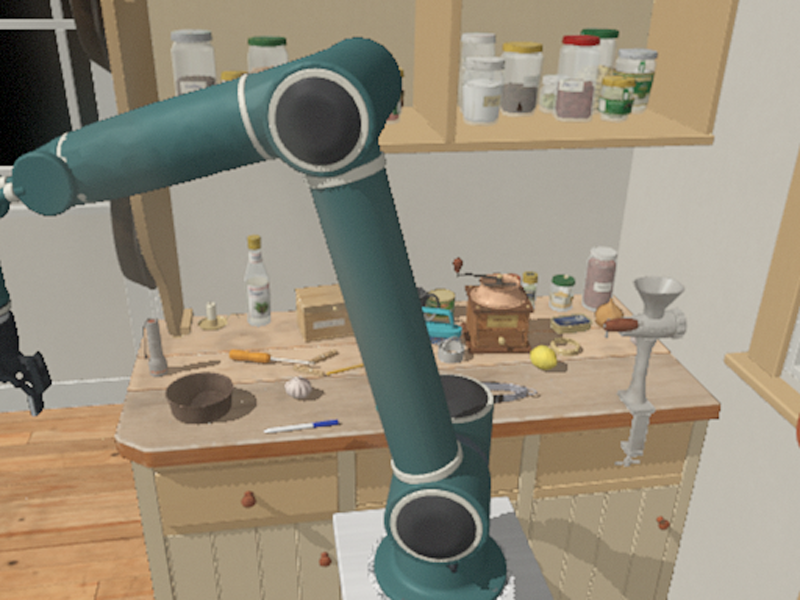

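Top view (800×600): the tongs run from the heads at (433,305)/(442,340) to the loop at (518,302). The tin is at (235,379). Garlic candidates are the white bulb at (315,343), the turquoise look-alike at (400,352), which is ruled out, and a small whitish bulb at the back right at (601,202). The one at (315,343) fits the description, so I'll check it in a crop.

```bash
python3 - <<'E'
from h import *
c=dict(np.load("top0.npz"))
im=c["image"][:,:,::-1]
a=cv2.resize(im[155:265,120:350],None,fx=3.4,fy=3.4,interpolation=cv2.INTER_CUBIC)
b=cv2.resize(im[110:155,360:430],None,fx=4,fy=4,interpolation=cv2.INTER_CUBIC)
o=np.zeros((a.shape[0]+b.shape[0],a.shape[1],3),np.uint8);o[:a.shape[0]]=a;o[a.shape[0]:,:b.shape[1]]=b
cv2.imwrite("pics/crop.png",o);print(o.shape,a.shape)
for n,u,v in [("garlic",315,343),("g2",601,202),("turq",400,352),("pan",235,379),("loop",518,302),("hL",433,305),("hR",442,340),("grinder",615,260),("pen",335,390)]:
    print(n,pix2w(c,u*.64,v*.64,0.02).round(3))
E
```

```text
(554, 782, 3) (374, 782, 3)
garlic [0.539 0.201 0.02 ]
g2 [ 0.648 -0.656  0.02 ]
turq [0.441 0.013 0.02 ]
pan [0.52 0.41 0.02]
loop [ 0.458 -0.315  0.02 ]
hL [ 0.528 -0.11   0.02 ]
hR [ 0.433 -0.095  0.02 ]
grinder [ 0.476 -0.604  0.02 ]
pen [0.407 0.193 0.02 ]
```

View pics/crop.png

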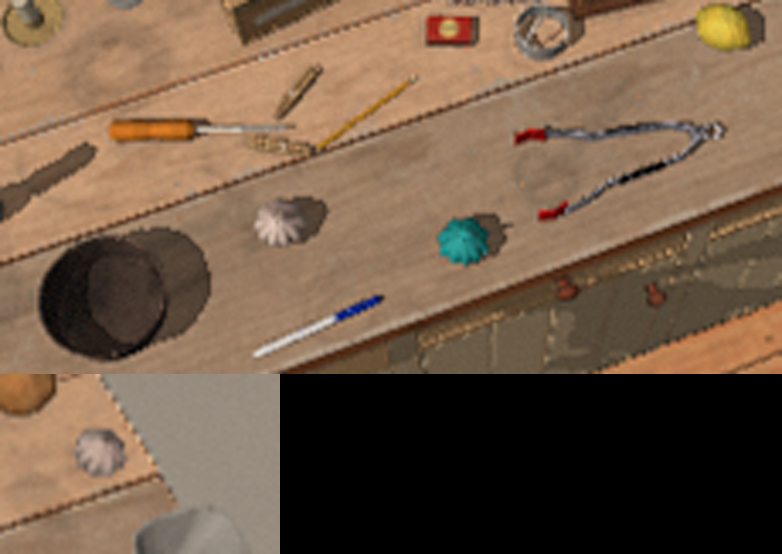

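The crop shows the white bulb at crop (280,222), about 57 mm wide by scale and standing free. The back-right one at crop (100,452) measures about 53 mm and sits behind the grinder, so I choose the front one. Next I work out a refined tongs pose and the tool axes.

```bash
cat >> h.py <<'E'
def goal(p,yaw,tilt=0):
    """shift/turn (scaled) from current measured pose to TCP p, tool down, tool x at world angle yaw"""
    s=bot.read_state();R0=R.from_rotvec(s["tcp_rot"])
    c,sn=np.cos(yaw),np.sin(yaw)
    R1=R.from_matrix(np.array([[c,sn,0],[sn,-c,0],[0,0,-1]]))
    sh=R0.inv().apply(np.array(p)-s["tool_pos"])/.25
    tu=np.degrees((R0.inv()*R1).as_rotvec())/45
    print("shift",sh.round(3),"turn",tu.round(3)); return sh,tu
E
python3 - <<'E'
from h import *
c=dict(np.load("top0.npz"))
def cp(u,v,z): return pix2w(c,120+(u+.5)/3.4-.5,155+(v+.5)/3.4-.5,z)
for n,u,v,z in [("hL",530,136,.03),("hR",553,211,.03),("loop",718,130,.01),("pivot",698,130,.015),("gR",640,173,.022),("garlic",278,222,.03),("stalk",283,210,.055)]:print(n,cp(u,v,z).round(3))
for u,v in [(40,300),(165,298),(102,238),(104,358)]: print("rim",cp(u,v,.05).round(3))
s=bot.read_state();print(R.from_rotvec(s["tcp_rot"]).as_matrix().round(3))
m=cams.read_camera("wrist");print(m["mount"].round(3).tolist(),m["K"].round(1).tolist())
goal([.5,.25,.3],np.pi/2);goal([.5,.25,.3],-np.pi/2)
E
```

```text
hL [ 0.529 -0.103  0.03 ]
hR [ 0.433 -0.093  0.03 ]
loop [ 0.464 -0.317  0.01 ]
pivot [ 0.471 -0.293  0.015]
gR [ 0.443 -0.205  0.022]
garlic [0.533 0.202 0.03 ]
stalk [0.535 0.193 0.055]
rim [0.533 0.471 0.05 ]
rim [0.486 0.344 0.05 ]
rim [0.578 0.39  0.05 ]
rim [0.445 0.422 0.05 ]
[[-0.967  0.254 -0.001]
 [ 0.254  0.967 -0.002]
 [ 0.    -0.002 -1.   ]]
[[-0.0, -0.963, -0.271, 0.069], [1.0, -0.0, -0.0, -0.0], [-0.0, -0.271, 0.963, -0.143], [0.0, 0.0, 0.0, 1.0]] [[288.8, 0.0, 247.2], [0.0, 288.8, 191.0], [0.0, 0.0, 1.0]]
shift [-1.68  -1.223 -0.277] turn [-2.000e-03  1.000e-03  1.673e+00]
shift [-1.68  -1.223 -0.277] turn [-2.000e-03 -2.000e-03 -2.327e+00]
```

Request:
play_rows([
  [[-0.84, -0.61, -0.28], [0, 0, 0.84]],
  [[-0.84, -0.61, -0.28], [0, 0, 0.84]],
  [[-0.84, -0.61, -0.28], [0, 0, 0.84]],
  [[-0.84, -0.61, -0.28], [0, 0, 0.84]],
  [[-0.84, -0.61, -0.28], [0, 0, 0.84]],
  [[-0.84, -0.61, -0.28], [0, 0, 0.84]],
  [[-0.84, -0.61, -0.28], [0, 0, 0.84]],
  [[-0.84, -0.61, -0.28], [0, 0, 0.84]],
  [[-0.84, -0.61, -0.28], [0, 0, 0.84]],
], claw=1, newtons=20)

```text
time: 0.9
tool_pos: [0.3365, 0.4515, 0.3016]
tcp_rot: [-1.393, -2.815, -0.002]
wrist_force: [0.8, -0.1, 0.4]
width: 1.002
grip_force: 0.0
```

```bash
python3 - <<'E'
from h import *
goal([.48,.20,.3],np.radians(90))
E
```

```text
shift [-1.148 -0.154  0.006] turn [ 0.001 -0.001  0.83 ]
```

Request:
play_rows([
  [[-1, -0.15, 0], [0, 0, 0.83]],
  [[-1, -0.15, 0], [0, 0, 0.83]],
  [[-1, -0.15, 0], [0, 0, 0.83]],
  [[-1, -0.15, 0], [0, 0, 0.83]],
  [[-1, -0.15, 0], [0, 0, 0.83]],
  [[-1, -0.15, 0], [0, 0, 0.83]],
  [[-1, -0.15, 0], [0, 0, 0.83]],
  [[-1, -0.15, 0], [0, 0, 0.83]],
  [[-1, -0.15, 0], [0, 0, 0.83]],
  [[-1, -0.15, 0], [0, 0, 0.83]],
])

```text
time: 1.73
tool_pos: [0.4573, 0.2325, 0.3007]
tcp_rot: [-2.215, -2.226, 0.001]
wrist_force: [0.6, 0.4, 0.2]
width: 1.003
grip_force: 0.0
```

```bash
cat >> h.py <<'E'
def wrist():
    s=bot.read_state();c=cams.read_camera("wrist")
    T=np.eye(4);T[:3,:3]=R.from_rotvec(s["tcp_rot"]).as_matrix();T[:3,3]=s["tool_pos"]
    c["T"]=T@c["mount"];return c
def save(c,n):
    np.savez(n+".npz",**c);cv2.imwrite(f"pics/{n}.png",cv2.resize(c["image"][:,:,::-1],(800,600),interpolation=cv2.INTER_CUBIC))
E
python3 - <<'E'
from h import *
save(wrist(),"w1")
goal([.465,-.18,.25],np.radians(86))
E
```

```text
shift [-1.651  0.022  0.203] turn [-0.001 -0.     0.096]
```

View pics/w1.png

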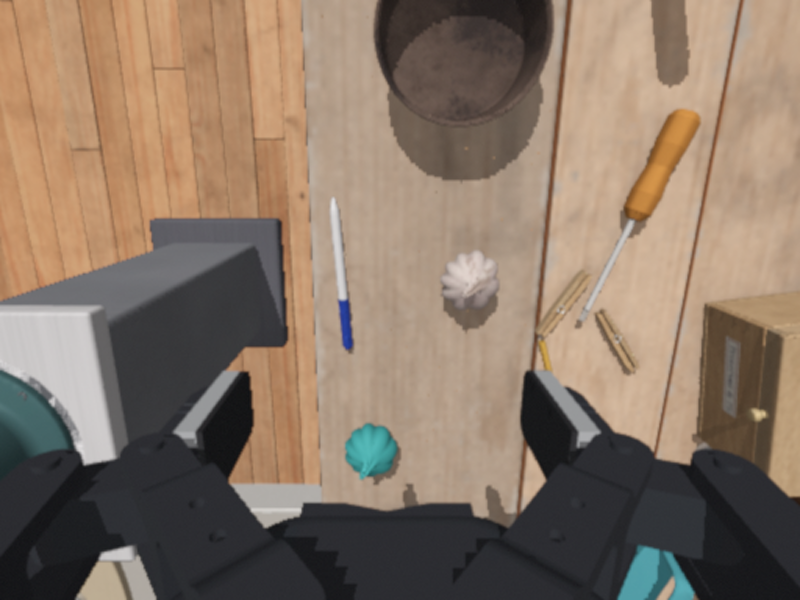

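The wrist view shows the garlic centred at (470,279), the turquoise look-alike at (371,450), the tin rim spanning 375–553 in columns, and the pen at (342,275). Moving over the tongs next.

Request:
play_rows([
  [[-0.9, 0.01, 0.1], [0, 0, 0.1]],
  [[-0.9, 0.01, 0.1], [0, 0, 0.1]],
  [[-0.9, 0.01, 0.1], [0, 0, 0.1]],
  [[-0.9, 0.01, 0.1], [0, 0, 0.1]],
  [[-0.9, 0.01, 0.1], [0, 0, 0.1]],
  [[-0.9, 0.01, 0.1], [0, 0, 0.1]],
  [[-0.9, 0.01, 0.1], [0, 0, 0.1]],
])

```text
time: 2.37
tool_pos: [0.4608, 0.0041, 0.2757]
tcp_rot: [2.306, 2.133, -0.002]
wrist_force: [0.5, -0.6, -0.2]
width: 0.997
grip_force: 0.0
```

Request:
play_rows([
  [[-0.9, 0.02, 0.1], [0, 0, 0]],
  [[-0.9, 0.02, 0.1], [0, 0, 0]],
  [[-0.9, 0.02, 0.1], [0, 0, 0]],
  [[-0.9, 0.02, 0.1], [0, 0, 0]],
  [[-0.9, 0.02, 0.1], [0, 0, 0]],
  [[-0.9, 0.02, 0.1], [0, 0, 0]],
  [[-0.9, 0.02, 0.1], [0, 0, 0]],
  [[-0.9, 0.02, 0.1], [0, 0, 0]],
])

```text
time: 3.03
tool_pos: [0.4498, -0.2177, 0.251]
tcp_rot: [-2.303, -2.134, -0.001]
wrist_force: [0.4, 0.9, -1.0]
width: 1.002
grip_force: 0.0
```

```bash
python3 - <<'E'
from h import *
save(wrist(),"w2")
s=bot.read_state();print(s["tool_pos"],s["q"])
c=dict(np.load("w1.npz"));f=lambda u,v,z:pix2w(c,(u+.5)*.64-.5,(v+.5)*.64-.5,z)
print("garlic",f(470,281,.028),"L",f(442,280,.028),"R",f(498,280,.028),"turq",f(371,450,.03))
print("pan rimL",f(375,20,.05),f(553,20,.05),"rim near",f(460,125,.05),"pen",f(333,199,.006),f(348,350,.006))
E
```

```text
[ 0.44985583 -0.21714401  0.25120768] [-5.00400162e-01 -8.42749351e-02  1.94475373e+00  1.23084933e-03
  1.28177994e+00 -4.25895271e-01]
garlic [0.53586415 0.20213003 0.028     ] L [0.50934753 0.2029701  0.028     ] R [0.5622697  0.20323193 0.028     ] turq [0.44143493 0.01962022 0.03      ]
pan rimL [0.44705595 0.41395489 0.05      ] [0.58439018 0.4145317  0.05      ] rim near [0.51635331 0.33829472 0.05      ] pen [0.40576621 0.27612959 0.006     ] [0.4171549  0.12250301 0.006     ]
```

View pics/w2.png

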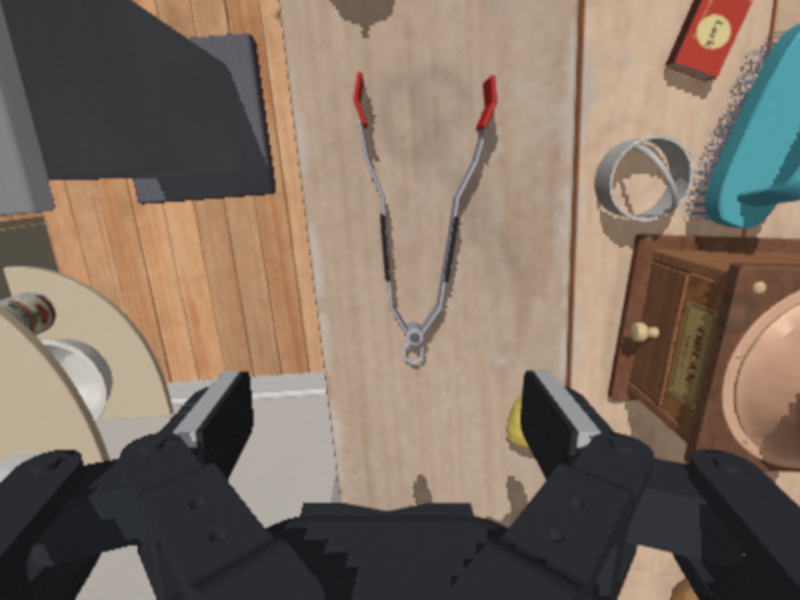

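Wrist view: the tongs have heads at (359,98)/(489,102), black grips at (386,247)/(451,249), and pivot at (414,335). They lie free, with the lemon at the lower right near (520,420).

```bash
python3 - <<'E'
from h import *
c=dict(np.load("w2.npz"));f=lambda u,v,z:pix2w(c,(u+.5)*.64-.5,(v+.5)*.64-.5,z)
hl,hr,gl,gr,p=f(489,102,.025),f(359,98,.025),f(451,249,.018),f(386,247,.018),f(414,335,.012)
print(hl,hr,gl,gr,p)
h=(hl+hr)/2;g=(gl+gr)/2
yaw=np.arctan2(*(h-p)[[1,0]]);print(np.degrees(yaw),"perp",np.degrees(np.arctan2(*(hl-hr)[[1,0]]))+90)
d=np.array([np.cos(yaw),np.sin(yaw)])
print("grip est from pivot",p[:2]+.08*d,"from head",h[:2]-.115*d,"direct",g[:2], np.linalg.norm(h-p))
G=(p[:2]+.08*d+h[:2]-.115*d)/2
for z in(.06,.001): goal([G[0],G[1],z],yaw)
E
```

```text
[ 0.5358546  -0.10418478  0.025     ] [ 0.43805234 -0.09390528  0.025     ] [ 0.50388429 -0.21525453  0.018     ] [ 0.44963018 -0.20942406  0.018     ] [ 0.46856438 -0.29167096  0.012     ]
84.54676747210394 perp 83.99995784713344
grip est from pivot [ 0.47616704 -0.21203303] from head [ 0.47602465 -0.21352455] direct [ 0.47675724 -0.2123393 ] 0.19393789647153542
shift [0.024 0.103 0.765] turn [-0.    -0.002  0.026]
shift [0.024 0.103 1.001] turn [-0.    -0.002  0.026]
```

Request:
play_rows([
  [[0.024, 0.103, 0.4], [0, 0, 0.026]],
  [[0.024, 0.103, 0.4], [0, 0, 0.026]],
  [[0.024, 0.103, 0.4], [0, 0, 0.026]],
  [[0.024, 0.103, 0.55], [0, 0, 0.026]],
  [[0.024, 0.103, 0.65], [0, 0, 0.026]],
  [[0.024, 0.103, 0.75], [0, 0, 0.026]],
  [[0.024, 0.103, 0.85], [0, 0, 0.026]],
  [[0.024, 0.103, 0.92], [0, 0, 0.026]],
  [[0.024, 0.103, 0.96], [0, 0, 0.026]],
  [[0.024, 0.103, 0.99], [0, 0, 0.026]],
  [[0.024, 0.103, 1], [0, 0, 0.026]],
  [[0.024, 0.103, 1], [0, 0, 0.026]],
])

```text
time: 4.08
tool_pos: [0.4758, -0.2142, 0.0016]
tcp_rot: [2.325, 2.113, 0.0]
wrist_force: [-0.1, 0.6, 0.1]
width: 1.0
grip_force: 0.0
```

Request:
play_rows([
  [[0, 0, 0], [0, 0, 0]],
  [[0, 0, 0], [0, 0, 0]],
  [[0, 0, 0], [0, 0, 0]],
  [[0, 0, 0], [0, 0, 0]],
  [[0, 0, 0], [0, 0, 0]],
  [[0, 0, 0], [0, 0, 0]],
  [[0, 0, 0], [0, 0, 0]],
  [[0, 0, 0], [0, 0, 0]],
  [[0, 0, 0], [0, 0, 0]],
  [[0, 0, 0], [0, 0, 0]],
], claw=0.22)

```text
time: 4.92
tool_pos: [0.4771, -0.2154, 0.0034]
tcp_rot: [2.325, 2.108, 0.004]
wrist_force: [0.4, 2.0, 7.0]
width: 0.614
grip_force: 8.0
```

```bash
python3 - <<'E'
from h import *
save(wrist(),"w3");s=bot.read_state();print(s["tool_pos"],s["width"],s["grip_force"],s["wrist_force"])
E
```

```text
[ 0.47705953 -0.21533632  0.00341163] 0.6124423366988614 7.964709023690375 [-0.21918857  2.35957322  6.11492742]
```

View pics/w3.png

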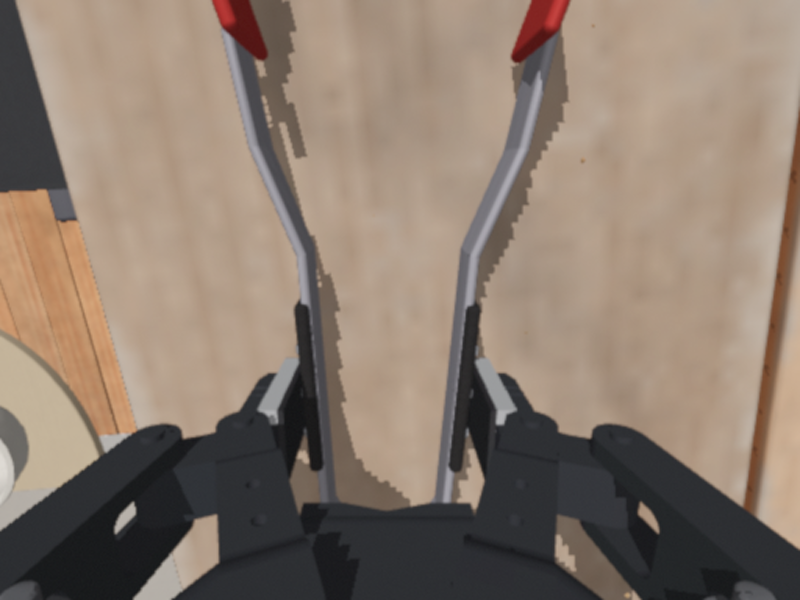

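The grip is symmetric on both black grips at (310,390)/(470,390). I lift, then travel toward the garlic.

Request:
play_rows([
  [[0, 0, -0.04], [0, 0, 0]],
  [[0, 0, -0.08], [0, 0, 0]],
  [[0, 0, -0.14], [0, 0, 0]],
  [[0, 0, -0.2], [0, 0, 0]],
  [[0, 0, -0.26], [0, 0, 0]],
  [[0, 0, -0.32], [0, 0, 0]],
  [[0, 0, -0.36], [0, 0, 0]],
  [[0, 0, -0.4], [0, 0, 0]],
  [[0, 0, -0.4], [0, 0, 0]],
  [[0.04, 0, -0.4], [0, 0, 0]],
  [[0.1, 0.01, -0.4], [0, 0, 0]],
  [[0.18, 0.02, -0.4], [0, 0, 0]],
  [[0.26, 0.03, -0.4], [0, 0, 0]],
  [[0.34, 0.03, -0.4], [0, 0, 0]],
  [[0.42, 0.04, -0.4], [0, 0, 0]],
  [[0.5, 0.04, -0.4], [0, 0, 0]],
  [[0.56, 0.04, -0.4], [0, 0, 0]],
  [[0.6, 0.04, -0.4], [0, 0, 0]],
  [[0.6, 0.04, -0.4], [0, 0, 0]],
])

```text
time: 6.55
tool_pos: [0.4987, -0.0644, 0.1001]
tcp_rot: [-2.322, -2.113, 0.002]
wrist_force: [0.5, -0.3, -1.5]
width: 0.61
grip_force: 6.2
```

```bash
python3 - <<'E'
from h import *
goal([.5247,.0855,.10],np.radians(84.4))
E
```

```text
shift [0.607 0.047 0.001] turn [-0.003 -0.001  0.004]
```

Request:
play_rows([
  [[0.05, 0, 0], [0, 0, 0]],
  [[0.12, 0.01, 0], [0, 0, 0]],
  [[0.2, 0.02, 0], [0, 0, 0]],
  [[0.28, 0.03, 0], [0, 0, 0]],
  [[0.36, 0.03, 0], [0, 0, 0]],
  [[0.44, 0.04, 0], [0, 0, 0]],
  [[0.52, 0.045, 0], [0, 0, 0]],
  [[0.57, 0.045, 0], [0, 0, 0]],
  [[0.6, 0.045, 0], [0, 0, 0]],
  [[0.605, 0.045, 0], [0, 0, 0]],
  [[0.605, 0.045, 0], [0, 0, 0]],
])

```text
time: 7.47
tool_pos: [0.5252, 0.0828, 0.1011]
tcp_rot: [-2.325, -2.112, 0.001]
wrist_force: [0.1, -0.1, -1.2]
width: 0.611
grip_force: 6.1
```

```bash
python3 - <<'E'
from h import *
c=wrist();np.savez("w4.npz",**c)
t=cams.read_camera("top");np.savez("top4.npz",**t);si=cams.read_camera("side");np.savez("side4.npz",**si)
s=bot.read_state();print(s["tool_pos"],s["width"],s["grip_force"])
r=lambda i,sz:cv2.resize(i[:,:,::-1],sz,interpolation=cv2.INTER_CUBIC)
o=np.zeros((600,800,3),np.uint8)
o[:300,:400]=r(c["image"],(400,300))
o[:300,400:]=r(t["image"][165:270,170:310],(400,300))
o[300:,:400]=r(si["image"][180:300,140:300],(400,300))
g=si["image"]
cv2.imwrite("pics/m4.png",o)
E
```

```text
[0.52525158 0.08207895 0.10116482] 0.6131081542553067 6.1481260403343185
```

View pics/m4.png

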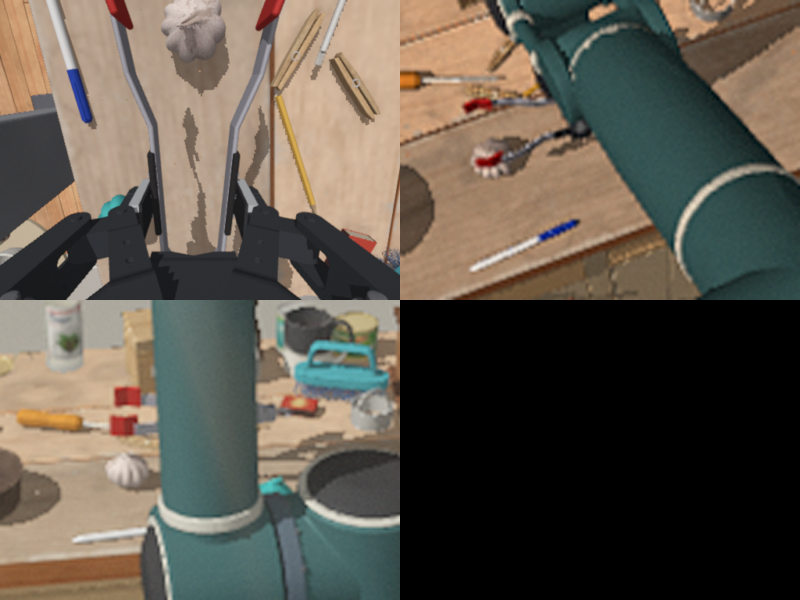

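The tongs are level and centred on the garlic laterally (image centre column 193; garlic at (194,28) and head backs at (128,27)/(262,33) in the 400-wide wrist picture). I check the fore-aft offset numerically.

```bash
python3 - <<'E'
from h import *
c=dict(np.load("w4.npz"));k=512/400
s=bot.read_state();M=R.from_rotvec(s["tcp_rot"]).as_matrix();tx=M[:,0];ty=M[:,1]
print("garlic",pix2w(c,194*k,(28)*k,.03), pix2w(c,163*k,28*k,.028),pix2w(c,226*k,28*k,.028),"low edge",pix2w(c,195*k,62*k,.02))
und=s["tool_pos"][2]-.0025
for x in (.094,.098,.102,.117):
  for sy in(-1,1):
    p=s["tool_pos"]+tx*x+ty*sy*.042;
    print(x,sy,[ (w2pix(c,np.r_[p[:2],und+h])/k).round(1).tolist() for h in(.001,.032)])
goal([.525,.086,.012],np.radians(84.4))
E
python3 -c "
import cv2,numpy as np
c=np.load('w4.npz')['image'][:140,120:400,::-1]
cv2.imwrite('pics/c4.png',cv2.resize(c,None,fx=2.8,fy=2.8,interpolation=2))"
```

```text
garlic [0.53687659 0.19836288 0.03      ] [0.510289   0.20137662 0.028     ] [0.56441571 0.19614671 0.028     ] low edge [0.53533634 0.17208975 0.02      ]
0.094 -1 [[122.1, 42.0], [101.4, 29.3]]
0.094 1 [[265.6, 42.2], [286.7, 29.5]]
0.098 -1 [[121.6, 34.5], [100.4, 19.4]]
0.098 1 [[266.2, 34.7], [287.7, 19.7]]
0.102 -1 [[121.0, 26.8], [99.4, 9.4]]
0.102 1 [[266.8, 27.0], [288.7, 9.6]]
0.117 -1 [[118.7, -3.0], [95.5, -30.5]]
0.117 1 [[269.2, -2.8], [292.8, -30.3]]
shift [ 0.016 -0.002  0.357] turn [-0.     0.001  0.   ]
```

View pics/c4.png

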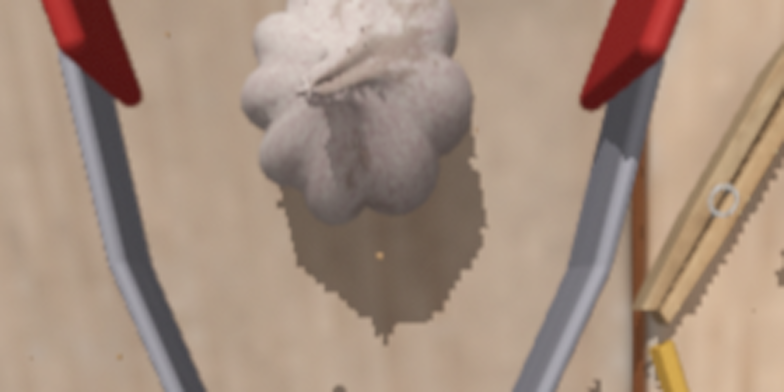

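The crop shows the head backs at (138,103)/(585,107) on either side of the garlic (242–472 wide), with clear gaps both sides, so I descend straight.

Request:
play_rows([
  [[0.004, 0, 0.04], [0, 0, 0]],
  [[0.004, 0, 0.09], [0, 0, 0]],
  [[0.004, 0, 0.14], [0, 0, 0]],
  [[0.004, 0, 0.18], [0, 0, 0]],
  [[0.004, 0, 0.22], [0, 0, 0]],
  [[0.004, 0, 0.25], [0, 0, 0]],
  [[0.004, 0, 0.28], [0, 0, 0]],
  [[0.004, 0, 0.31], [0, 0, 0]],
  [[0.004, 0, 0.33], [0, 0, 0]],
  [[0.004, 0, 0.35], [0, 0, 0]],
  [[0.004, 0, 0.355], [0, 0, 0]],
  [[0.004, 0, 0.355], [0, 0, 0]],
])

```text
time: 8.62
tool_pos: [0.5253, 0.084, 0.0122]
tcp_rot: [-2.326, -2.111, 0.001]
wrist_force: [-0.6, 0.0, -1.5]
width: 0.611
grip_force: 6.1
```

```bash
python3 - <<'E'
from h import *
c=wrist();save(c,"w5");s=bot.read_state();print(s["tool_pos"],s["wrist_force"],s["torque"])
E
```

```text
[0.52568538 0.08393942 0.01263115] [ 0.55167206 -0.18147259 -1.25393922] [-0.01420099 -0.02997267  0.00332078]
```

View pics/w5.png

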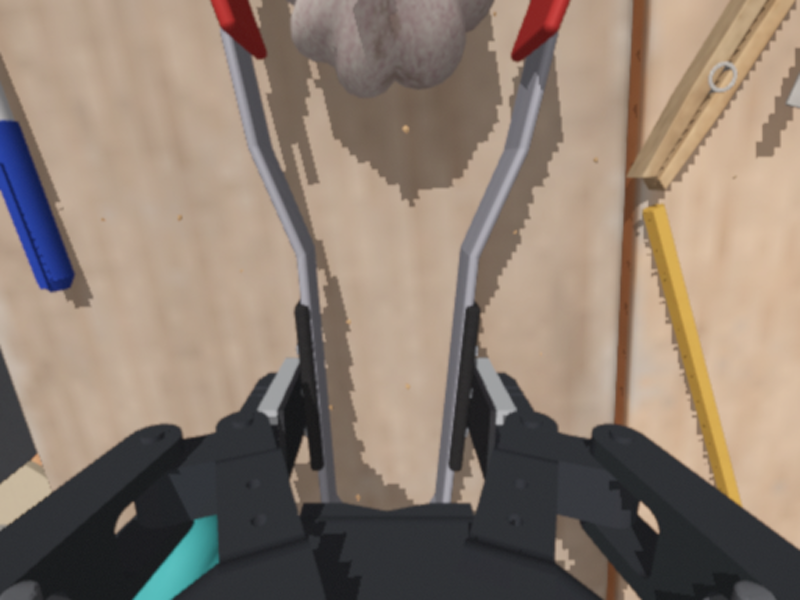

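The heads straddle the garlic evenly (head edges at 265/515, garlic 293–492), so I close.

Request:
play_rows([
  [[0, 0, 0], [0, 0, 0]],
  [[0, 0, 0], [0, 0, 0]],
  [[0, 0, 0], [0, 0, 0]],
  [[0, 0, 0], [0, 0, 0]],
  [[0, 0, 0], [0, 0, 0]],
  [[0, 0, 0], [0, 0, 0]],
  [[0, 0, 0], [0, 0, 0]],
  [[0, 0, 0], [0, 0, 0]],
  [[0, 0, 0], [0, 0, 0]],
  [[0, 0, 0], [0, 0, 0]],
  [[0, 0, 0], [0, 0, 0]],
  [[0, 0, 0], [0, 0, 0]],
], claw=-0.3, newtons=25)

```text
time: 9.67
tool_pos: [0.5257, 0.0839, 0.0126]
tcp_rot: [2.326, 2.111, 0.0]
wrist_force: [0.8, -0.6, 0.2]
width: 0.488
grip_force: 27.9
```

Request:
play_rows([
  [[0, 0, -0.02], [0, 0, 0]],
  [[0, 0, -0.05], [0, 0, 0]],
  [[0, 0, -0.09], [0, 0, 0]],
  [[0, 0, -0.13], [0, 0, 0]],
  [[0, 0, -0.18], [0, 0, 0]],
  [[0, 0, -0.23], [0, 0, 0]],
  [[0, 0, -0.28], [0, 0, 0]],
  [[0, 0, -0.33], [0, 0, 0]],
  [[0, 0, -0.38], [0, 0, 0]],
  [[0, 0, -0.42], [0, 0, 0]],
  [[0, 0, -0.46], [0, 0, 0]],
  [[0, 0, -0.49], [0, 0, 0]],
  [[0, 0, -0.51], [0, 0, 0]],
  [[0, 0, -0.52], [0, 0, 0]],
  [[0, 0, -0.52], [0, 0, 0]],
  [[0, 0, -0.52], [0, 0, 0]],
  [[0, 0, -0.52], [0, 0, 0]],
])

```text
time: 11.08
tool_pos: [0.525, 0.0838, 0.1417]
tcp_rot: [-2.325, -2.111, 0.002]
wrist_force: [0.6, -0.0, -1.5]
width: 0.49
grip_force: 27.8
```

```bash
python3 - <<'E'
from h import *
c=wrist();save(c,"w6");s=bot.read_state();print(s["wrist_force"],s["torque"],s["q"].round(2) if hasattr(s["q"],"round") else s["q"])
M=R.from_rotvec(s["tcp_rot"]).as_matrix()
goal([.515-.0976*.117,.408-.1165,.142],np.radians(84.4))
E
```

```text
[-0.09235686 -0.07038728 -2.36769697] [-0.04872576 -0.01957366 -0.04735021] [0.11 0.07 2.   0.   1.07 0.21]
shift [ 0.818 -0.165 -0.001] turn [-0.002  0.     0.001]
```

View pics/w6.png

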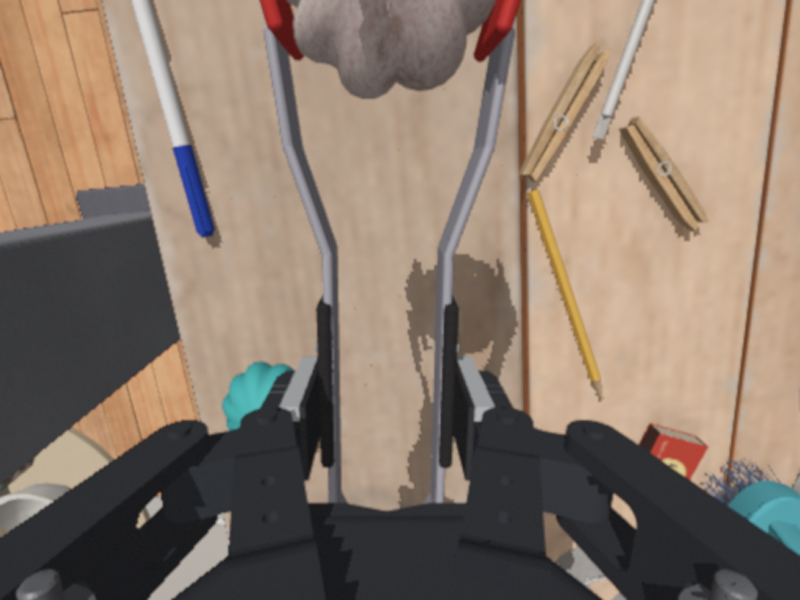

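The garlic is clamped between the red heads at (280,30)/(500,30) and off the counter, its shadow now offset to (465,310). Carrying it over the tin.

Request:
play_rows([
  [[0.03, -0.005, 0], [0, 0, 0]],
  [[0.08, -0.02, 0], [0, 0, 0]],
  [[0.14, -0.03, 0], [0, 0, 0]],
  [[0.2, -0.04, 0], [0, 0, 0]],
  [[0.27, -0.055, 0], [0, 0, 0]],
  [[0.34, -0.07, 0], [0, 0, 0]],
  [[0.41, -0.08, 0], [0, 0, 0]],
  [[0.48, -0.1, 0], [0, 0, 0]],
  [[0.55, -0.11, 0], [0, 0, 0]],
  [[0.61, -0.125, 0], [0, 0, 0]],
  [[0.67, -0.135, 0], [0, 0, 0]],
  [[0.73, -0.15, 0], [0, 0, 0]],
  [[0.77, -0.155, 0], [0, 0, 0]],
  [[0.8, -0.16, 0], [0, 0, 0]],
  [[0.815, -0.165, 0], [0, 0, 0]],
  [[0.82, -0.165, 0], [0, 0, 0]],
  [[0.82, -0.165, 0], [0, 0, 0]],
  [[0.82, -0.165, 0], [0, 0, 0]],
  [[0.82, -0.165, 0], [0, 0, 0]],
  [[0.82, -0.165, 0], [0, 0, 0]],
])

```text
time: 12.8
tool_pos: [0.5044, 0.2913, 0.1425]
tcp_rot: [2.327, 2.111, -0.0]
wrist_force: [0.2, 0.2, -1.2]
width: 0.487
grip_force: 27.8
```

```bash
python3 - <<'E'
from h import *
c=wrist();si=cams.read_camera("side");t=cams.read_camera("top")
r=lambda i:cv2.resize(i[:,:,::-1],(400,300),interpolation=cv2.INTER_CUBIC)
o=np.zeros((600,800,3),np.uint8)
o[:300,:400]=r(c["image"]);o[:300,400:]=r(si["image"][170:290,60:220]);o[300:,:400]=r(t["image"][165:285,100:260])
cv2.imwrite("pics/m7.png",o);s=bot.read_state();print(s["tool_pos"],s["grip_force"],s["joint_vel"])
for p in([.515,.408,.16],[.515,.408,.05]): print((w2pix(t,p)-[100,165])*2.5,(w2pix(si,p)-[60,170])*2.5)
E
```

```text
[0.50438086 0.2915601  0.14260054] 27.82082587480545 [ 0.00442564  0.00018178 -0.00014229  0.00179631  0.000849   -0.00011405]
[102.95283003 166.74512639] [160.42152113 121.06443394]
[123.06359623 190.56430841] [168.91545591 194.48699454]
```

View pics/m7.png

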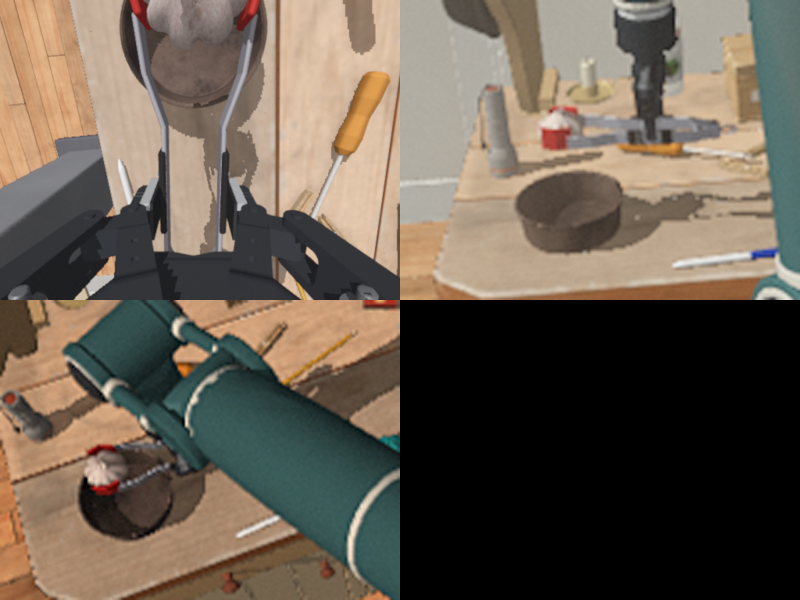

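The garlic sits in the heads at (104,468) in the top crop, on the predicted tin-axis point. The rim is centred as predicted at (126,492), and the side view shows clear height above the rim.

```bash
python3 -c "
from workcell import bot
print(bot.finish_job())"
```

```text
the job is handed in; nothing more can be done
None
```

The job is handed in with the garlic held still in the tongs over the middle of the cake tin, about 150 mm above the counter, after about 13 s; the interface returned no verdict.

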